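Pin back the belt tensioner of an orbital shaker

ROBOT

A 7-joint arm with a two-finger parallel gripper is mounted at the origin on the work surface. World frame = base frame: x ahead of the robot, y to its left, z up, the work surface at z = 0. Lengths are in m, angles in rad, forces in N, time in s.
With the tool pointing down it reaches from about 0.4 to 0.85 m from the base axis. Payload 10.4 kg.
Tool frame: the origin (TCP) lies midway between the tips of the shut fingers; the grasp point (between the pads) lies 19 mm behind it (manip.hold_point_z is the distance from the TCP to the grasp point, in m); z points along the fingers, y is the line along which they close (so a half turn about z gives the same grasp; the last joint's range is limited). The gripper opens to 85 mm and grips with 20 to 120 N. Pads are 22 mm wide; open, the fingers measure 114 mm over their backs; the gripper's body (76 mm by 85 mm) begins 54 mm behind the grasp point. The pads swing forward as they close: fully open they stand 13 mm farther back than shut.
Start: joints at [1.285, 0.332, -0.065, 1.46, 0.022, 1.35, -0.088], TCP at [0.162, -0.604, 0.231] pointing down, gripper open.
Joint ranges: [-2.6, 2.6], [-0.5, 2.12], [-1.47, 1.34], [0.16, 2.42], [-1.27, 4.41], [0.06, 2.06], [-2.6, 2.6]. Speed limits (rad/s): [2.22, 2.22, 2.79, 2.79, 3.14, 3.14, 3.14].

INTERFACE

Orientations are given as a unit quaternion [x, y, z, w].
In Python, from workcell import manip, eyes, job gives the robot as it stands.
- The arm moves only by the shell command python3 -m crank 'ROWS' [FORCE]. ROWS is JSON, a list that holds one entry, the list of rows, each a list of 7 numbers: the finger opening in cm, from 0 to 8.54, then the shift along the world's x, y, z in cm, then the turn, a rotation vector about the world's x, y, z in degrees. In form: [[[hand, x, y, z, ax, ay, az], ...]]. A call has 1 to 20 rows; each row shifts and turns the commanded pose from where the row before left it; what a row does not reach is not made up. A row lasts 1/8 s, in which the tool goes at most 62.5 mm and 10.7 degrees, less where a joint would pass 70% of its speed; a pose out of reach is approached as far as the arm can. A call with a gripper value outside its range is refused whole. The fingers move at their own pace and stop on an object; FORCE is the grip in N (left out, the last holds). Time passes only in rows, so rows that do not move let the fingers close. It gives the time, the measured TCP pose, the force, the opening and the grip force at its end, in the units of the state.
- manip.get_obs(): the state, without advancing time (a new reading comes with each control period).
- eyes.camera(name): name is "scene" or "side" or "wrist"; returns (picture, depth): 480x640x3 uint8, red, green, blue; 480x640 float32, m along the optical axis (not along the pixel's ray), 0 where there is no reading.
- eyes.camera_params(name): a dict with "fx", "fy", "cx", "cy" (pixels), "world_from_camera" (4x4, takes a point from camera to world coordinates); the wrist camera has in their place "hand_eye" (4x4, takes a point from camera to tool coordinates, whose origin is the TCP and whose axes are the flange's). Camera axes: x right, y down, z forward; pixel columns grow to the right and rows downward; lengths in m; the calibration is good to about 2 mm. A picture is of the moment at which its call begins: read the wrist's pose just before it. camera_params takes no time and is no camera call.
- job.hand_in(): hands the job in; it is judged then, once.
The state is a dict: "clock": time; "joint_pos": joint angles; "joint_velocities": joint speeds; "tau": joint torques, N m; "position": TCP position; "ee_rot": TCP orientation; "ft_force": force on the tool from outside, world axes, zero at the start; "torque": the same for the moment, N m; "grip_width": opening from 0.0 (shut) to 1.0 (fully open); "grasp_force": force on a finger pad.
Only numpy, scipy, OpenCV 4.12 (cv2) and the standard library are available. Lean on these libraries where they do the work, as an engineer would, in place of code of your own. Each camera call takes 0.05 s, during which the arm holds its last target. There are 200 camera calls.

TASK

The shaker's drive belt is off and its sprung tension arm has to be locked back before a new one is fitted: take the red-knobbed locking pin out of the tool stand, put it down through the brass boss of the tension arm, swing the arm and its wheel back against the spring (anticlockwise seen from above), and, holding it there, let the pin into the lock hole of the steel quadrant underneath, pressed fully home so that the arm stays locked when you let go. Feel for the hole with light pressure and never force the pin, do not let the arm fly back, and leave the two drivers, the bottles, the screw dish and the other small things where they are.

Things in the scene. Friction and masses are not known exactly. Their poses are not given: they have to be found in the camera images.
- pin_knob (a point): Locking pin, upright in one of the tool stand's holes (which one varies), 60 g. This point: centre of its square red plastic knob (20 x 20 mm, 30 mm tall), where it is gripped; x and y square to the knob's flats, z up the pin. Below: a steel collar, 14 mm across, 12 mm long, then the shaft, 8 mm across, 33 mm long, its last 2 mm tapered to 6 mm. Tip 60 mm below this point. In the stand it is sunk to the collar.
- pin_shoulder (a point): Centre of the underside of the pin's collar, 27 mm below the knob's centre: the face that sits on top of the brass boss when the pin is fully home. The z axis runs up the pin. The sprung arm's side load, far below the knob, tends to tilt the pin in a loose grip: grip the knob firmly. Pin friction in the boss is 1 to 4 N under that load.
- stand: Grey tool stand, 60 x 180 mm and 55 mm tall, fixed to the bench; origin at the centre of its underside. Three loose-fitting holes along its y axis at -60, 0 and +60 mm hold the locking pin and two drivers.
- driver_a: Stubby driver with a yellow handle (24 mm across, top 67 mm above the stand) standing in the stand; origin at the tip of its shaft. Leave it alone.
- driver_b: Stubby driver with a black handle (22 mm across, top 60 mm above the stand) standing in the stand; origin at the tip of its shaft. Leave it alone.
- shaker: Orbital shaker, platform and cover off: white housing 340 (x) x 320 (y) mm, fixed; origin at the centre of its underside. Open aluminium drive deck 85 mm up, rim 9 mm higher. On the deck: large pulley (its crank stub, 57 mm over the deck, is the tallest thing), motor pulley, two crank bearings (50 mm), and the blue tension arm with its black wheel (37 mm, axle end 40 mm over the deck).
- tension_arm (a joint): Swing of the blue tension arm, rad: 0 at rest on its stop, growing anticlockwise seen from above, end stop 1.15. A spring pulls it to 0: 0.2 N m at rest, 0.3 N m at 1 rad (3 to 4.3 N at the boss). The quadrant is clamped differently each time: its hole comes under the boss anywhere between 0.42 and 0.98 rad; unmeasured, it is felt for, or seen from above while the arm is at rest.
- pivot_axis (a point): Point on the arm's upright pivot axis, level with the boss's top, 120 mm above the bench. Round it, under the boss's whole path, curves the steel quadrant: a smooth plate 12 mm thick on the deck, its top 3 mm below the boss's underside. It has one lock hole, 70 mm from the pivot, 10 mm across with a 1 mm countersink, 12 mm deep.
- lock_boss (a point): Centre of the hole's mouth in the top of the square brass boss (26 mm) on the tension arm, 70 mm from the pivot; x points from the pivot to the wheel (120 mm from the pivot), z up. Hole right through, 10 mm across, 2 mm countersink; boss 20 mm thick. A pin in it stands with its tip on the quadrant and its collar 10 mm above the boss; over the lock hole it goes 10 mm further, collar down on the boss.
- bottle_a: Clear plastic reagent bottle, blue cap, 70 mm across, 160 mm tall, origin under its centre. Leave it alone.
- bottle_b: Amber bottle, white cap, 60 mm across, 130 mm tall, origin under its centre. Leave it alone.
- screw_dish: Clear dish 62 mm across and 13 mm tall with the cover screws, standing on the shaker's deck; origin under its centre. Leave it alone.
- marker: Black marker pen, 125 mm long, lying on the bench; origin under it. Leave it alone.
- tube_cap: Blue screw cap, 34 mm across, 14 mm tall, on the bench; origin under its centre. Leave it alone.
There are look-alikes about, which are no part of the job. Leave any green look-alike of the stand alone.

How it is judged:
On the way, in this order (a step that is already met when the one before it is completed fails the run):
1. the locking pin is lifted out of the tool stand (z of pin_shoulder in the frame of stand above 0.1 m), for 0.1 s.
2. the tension arm is swung back against its spring, by more than 0.3 rad (value of joint tension_arm above 0.3 rad), for 0.2 s.
At the end, for the whole second after the job is handed in: The arm stays swung back by more than 0.36 rad and still, held by the pin alone: the pin stands upright (within 0.15 rad) through the boss (within 4 mm of its centre) with its collar down on the boss (within 2.5 mm), which it can only be with its foot in the quadrant's lock hole (value of joint tension_arm above 0.36 rad and velocity of joint tension_arm between -0.05 and 0.05 rad/s and z of pin_shoulder in the frame of lock_boss below 0.0025 m and horizontal distance between pin_shoulder and lock_boss below 0.004 m and angle between pin_knob's own z axis and vertical below 0.15 rad); the robot touches nothing.
It fails at once if the pin is forced against the mechanism with more than 35 N (contact force between pin and shaker above 35 N).
It fails at once if the tension arm flies back on its spring faster than 4.5 rad/s (velocity of joint tension_arm below -4.5 rad/s).
It fails at once if a driver is moved by more than 20 mm (distance of any of driver_a, driver_b from where it was at the start of the episode above 0.02 m).
It fails at once if a bottle, the screw dish, the marker or the tube cap is moved by more than 20 mm (distance of any of bottle_a, bottle_b, screw_dish, marker, tube_cap from where it was at the start of the episode above 0.02 m).
It also fails if it takes over 67 s, if anything falls off the work surface, if the arm or the gripper's body presses on something with over 40 N, if the wrist force passes 120 N, or if a joint passes its speed limit or range.

## Working session

There is one attempt and no reset: what is moved stays moved. The work goes in short steps, Python scripts to look and compute and a shell command to move; the robot and the scene stay as the last step left them, time stands still between calls to the robot, and variables do not carry over. Pictures are saved under pics/ and viewed, at most 10 in all, crops included, and the job is handed in when it is done.

```bash
ls; mkdir -p pics
cat > h.py <<'E'
from workcell import manip, eyes, job
import numpy as np, cv2, pickle
from scipy.spatial.transform import Rotation as R
def shot(name):
    o=manip.get_obs(); rgb,d=eyes.camera(name); p=eyes.camera_params(name)
    if 'hand_eye' in p:
        T=np.eye(4);T[:3,:3]=R.from_quat(o['ee_rot']).as_matrix();T[:3,3]=o['position'];T=T@np.array(p['hand_eye'])
    else: T=np.array(p['world_from_camera'])
    r=dict(rgb=rgb,d=d,T=T,K=(p['fx'],p['fy'],p['cx'],p['cy']),obs=o)
    pickle.dump(r,open(f'pics/{name}.pkl','wb')); return r
def load(name): return pickle.load(open(f'pics/{name}.pkl','rb'))
def pt(r,u,v,z=None):
    fx,fy,cx,cy=r['K']; ray=np.array([(u-cx)/fx,(v-cy)/fy,1.])
    T=r['T']
    if z is None: s=np.median([x for x in r['d'][int(v)-1:int(v)+2,int(u)-1:int(u)+2].ravel() if x>0])
    else: s=(z-T[2,3])/(T[:3,:3]@ray)[2]
    return T[:3,:3]@(ray*s)+T[:3,3]
def save(img,fn): cv2.imwrite('pics/'+fn,cv2.cvtColor(img,cv2.COLOR_RGB2BGR))
E
python3 - <<'E'
from h import *
for n in ('scene','side','wrist'):
    r=shot(n); print(n,r['T'].round(3).tolist(),r['K'])
save(load('scene')['rgb'],'scene1.png')
o=manip.get_obs();print(o)
print(manip.hold_point_z)
save(load('side')['rgb'],'side1.png')
E
```

```text
pics
scene [[0.549, 0.572, -0.61, 1.271], [0.836, -0.391, 0.385, -0.602], [-0.018, -0.721, -0.692, 0.916], [0.0, 0.0, 0.0, 1.0]] (490.66331362246865, 490.66331362246865, 327.1951170903313, 240.65743694412208)
side [[-0.991, -0.092, 0.098, 0.461], [-0.134, 0.67, -0.73, 0.6], [0.002, -0.736, -0.677, 0.817], [0.0, 0.0, 0.0, 1.0]] (448.83762583057523, 448.83762583057523, 320.02313516485674, 245.8610611850732)
wrist [[0.26, -0.92, -0.292, 0.238], [-0.966, -0.248, -0.077, -0.583], [-0.001, 0.302, -0.953, 0.374], [0.0, 0.0, 0.0, 1.0]] (377.11456077830525, 377.11456077830525, 319.9396260117737, 238.2311849856243)
{'clock': 0.15, 'joint_pos': array([ 1.28538905,  0.33268679, -0.06468785,  1.4607197 ,  0.02160729,
        1.3499143 , -0.08848768]), 'joint_velocities': array([-0.00022794, -0.00482551,  0.00045323, -0.00256363, -0.00062989,
        0.00013425, -0.00113419]), 'tau': array([ 1.68368457e-03, -6.25825310e+01,  4.97088453e-02, -3.91853464e+01,
        1.62989425e-02,  7.49679253e-03,  1.10474575e-04]), 'position': array([ 0.16228965, -0.60327668,  0.23073731]), 'ee_rot': array([ 9.91377597e-01,  1.31035085e-01, -9.52537211e-05, -5.07483946e-04]), 'ft_force': array([ 0.19574591, -0.10170252, -0.15178409]), 'torque': array([-0.02433538, -0.0099484 ,  0.01083765]), 'grasp_force': 0.0, 'grip_width': 1.0035277123897905}
0.0187
```

View pics/scene1.png

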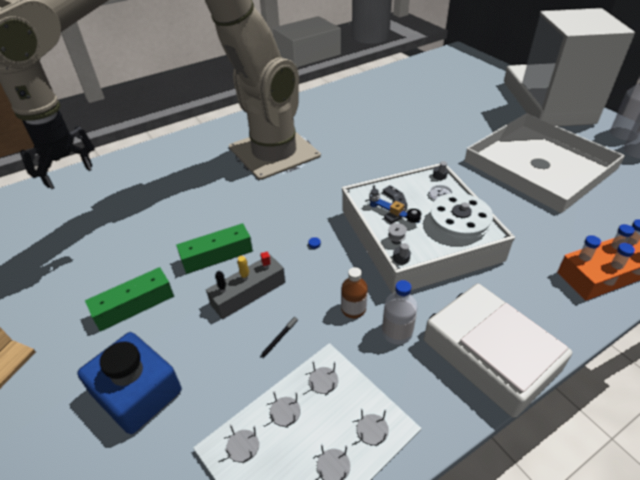

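View pics/side1.png

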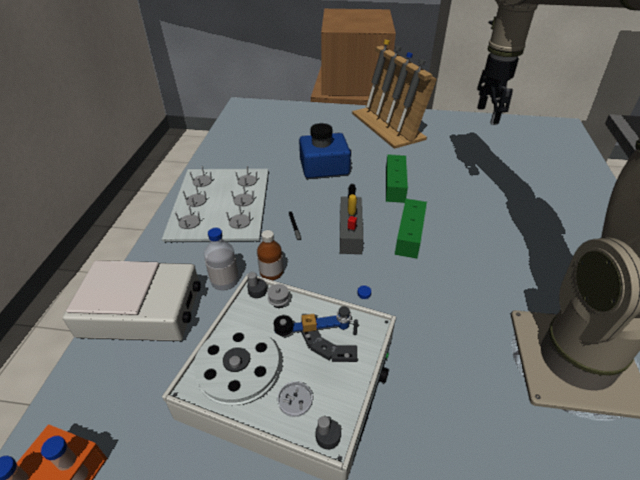

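Candidates for the pin: the red knob in the grey stand, scene (266,258) / side (351,223). The others are the yellow handle (243,267) and black handle (221,280), which are the drivers. The two green stands look empty. I'm choosing the red knob. In the side view the boss is at about (309,322), the pivot at (345,315) and the quadrant at (330,345).

Run:
```python
from h import *
s=load('side')['rgb']; c=load('scene')['rgb']
a=cv2.resize(s[290:380,265:385],None,fx=6.6,fy=6.6,interpolation=cv2.INTER_CUBIC)[:594]
b1=cv2.resize(s[180:260,330:380],None,fx=5,fy=5,interpolation=cv2.INTER_CUBIC)
b2=cv2.resize(c[240:320,200:300],None,fx=5,fy=5,interpolation=cv2.INTER_CUBIC)
save(a,'crop_arm.png'); save(np.hstack([b1,b2]),'crop_pin.png')
```

```text
(no output)
```

View pics/crop_arm.png

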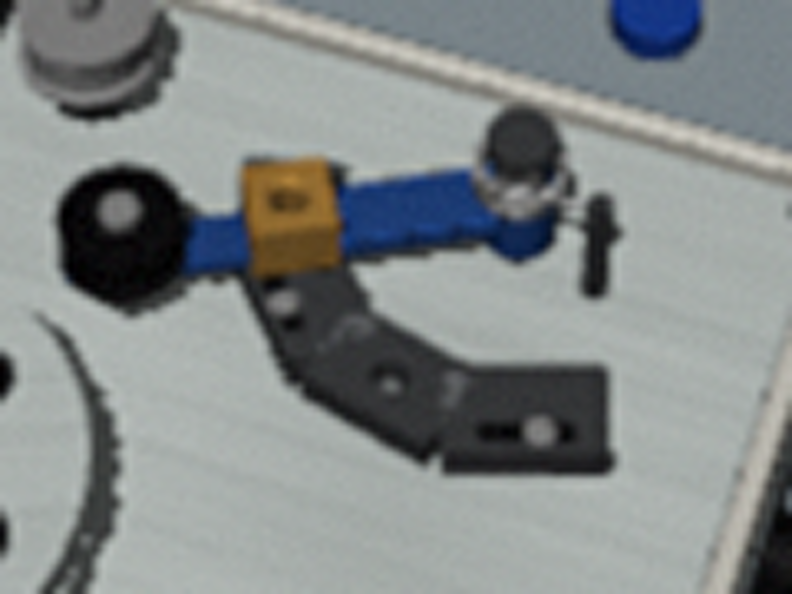

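View pics/crop_pin.png

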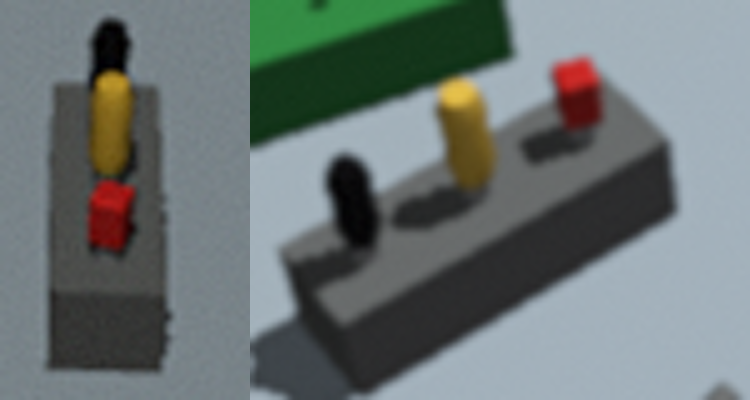

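Run:
```python
from h import *
r=load('side'); c=load('scene')
def f(u,v): return 265+u/6.6-.4,290+v/6.6-.4
print('boss',pt(r,*f(290,200),.12), pt(r,*f(290,200)))
print('boss scene',pt(c,397.5,205,.12))
print('hole',pt(r,*f(390,380),.097),pt(r,*f(390,380)))
print('cap',pt(r,*f(525,130)),pt(r,*f(525,125),.14))
print('wheel axle',pt(r,*f(120,210),.125),pt(r,*f(120,210)))
print('knob side',pt(r,330+112/5-.4,180+194/5-.4,.097),'scene',pt(c,200+(577-250)/5-.4,240+70/5-.4,.097))
# knob by colour
for n,q in(('side',r),('scene',c)):
    h=q['rgb'].astype(int); m=(h[...,0]>120)&(h[...,1]<60)&(h[...,2]<60)
    v,u=np.nonzero(m); k=(u<400); P=np.array([pt(q,a,b) for a,b in zip(u[k],v[k]) if q['d'][b,a]>0]); print(n,len(P),np.median(P,0),P.min(0),P.max(0))
# stand corners side
for u,v in((53,85),(158,88),(48,292),(163,295)): print('stand',pt(r,330+u/5-.4,180+v/5-.4,.055))
```

```text
boss [0.55553699 0.0626697  0.12      ] [0.55633903 0.05809762 0.11407209]
boss scene [0.56050888 0.05905927 0.12      ]
hole [0.52014029 0.10526363 0.097     ] [0.52076668 0.09999912 0.08934201]
cap [0.48891893 0.03761081 0.13296534] [0.48881322 0.04152728 0.14      ]
wheel axle [0.60341078 0.0768656  0.125     ] [0.60316153 0.07778305 0.12621302]
knob side [ 0.49876457 -0.28916801  0.097     ] scene [ 0.50270416 -0.29120069  0.097     ]
side 92 [0.88373546 0.33521372 0.06355733] [ 0.48879564 -0.2981229   0.0050027 ] [0.97947657 0.39051845 0.09978522]
scene 34 [ 0.50489233 -0.29405424  0.0947285 ] [ 0.49528703 -0.30117364  0.09099371] [ 0.51137772 -0.28640236  0.09657609]
stand [ 0.5423604  -0.43457455  0.055     ]
stand [ 0.4829004 -0.4398898  0.055    ]
stand [ 0.52683679 -0.25740997  0.055     ]
stand [ 0.46841293 -0.26311983  0.055     ]
```

```bash
python3 -m crank '[[[8.5,4.2,3.9,0,0,0,10],[8.5,4.2,3.9,0,0,0,10],[8.5,4.2,3.9,0,0,0,10],[8.5,4.2,3.9,0,0,0,10],[8.5,4.2,3.9,0,0,0,10],[8.5,4.2,3.9,0,0,0,10],[8.5,4.2,3.9,0,0,0,10],[8.5,4.5,4.0,0,0,0,9],[8.5,0,0,0,0,0,0],[8.5,0,0,0,0,0,0]]]' 60
python3 - <<'E'
from h import *
r=shot('wrist'); o=r['obs']; print(o['clock'],o['position'],R.from_quat(o['ee_rot']).as_matrix().round(3).tolist())
save(r['rgb'],'w1.png')
E
```

```text
clock: 1.4
position: [0.5011, -0.2908, 0.231]
ee_rot: [0.682, 0.731, -0.0, -0.0]
ft_force: [-1.1, -0.6, -0.0]
grip_width: 1.001
grasp_force: 0.0
1.4 [ 0.50107138 -0.29080507  0.23095997] [[-0.07, 0.998, -0.001], [0.998, 0.07, 0.0], [0.0, -0.001, -1.0]]
```

View pics/w1.png

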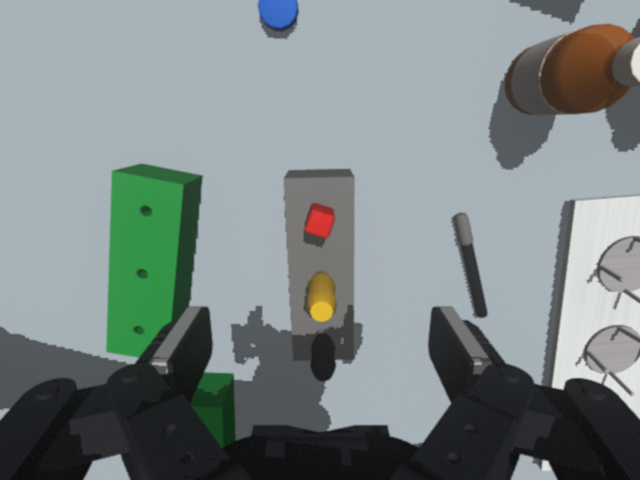

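The wrist view shows the knob at (320,220), turned about 20° from the stand. The yellow driver is at (321,297) and the black one at (323,357). Next I'll measure the knob's top-face yaw and centre.

Run:
```python
from h import *
r=load('wrist'); h=r['rgb'].astype(int)
m=((h[...,0]>110)&(h[...,1]<70)&(h[...,2]<70)); m[:150]=0;m[280:]=0
v,u=np.nonzero(m); print(len(u),u.min(),u.max(),v.min(),v.max())
R0=h[...,0][m]; print(np.percentile(R0,[5,25,50,75,95]))
P=np.array([pt(r,a,b) for a,b in zip(u,v)]); print('z hist',np.percentile(P[:,2],[5,25,50,75,95]))
t=P[:,2]>np.percentile(P[:,2],95)-.006
Q=np.array([pt(r,a,b,.097)[:2] for a,b in zip(u[t],v[t])])
print(t.sum(),cv2.minAreaRect((Q*1000).astype(np.float32)))
c=cv2.resize(r['rgb'][185:260,280:360],None,fx=7,fy=7,interpolation=cv2.INTER_CUBIC); save(c,'w1c.png')
```

```text
754 305 333 203 237
[130. 154. 207. 213. 217.]
z hist [0.07769747 0.09615291 0.09748021 0.09784832 0.09812397]
626 ((501.2196350097656, -288.804931640625), (20.01566505432129, 19.19589614868164), 76.51533508300781)
```

View pics/w1c.png

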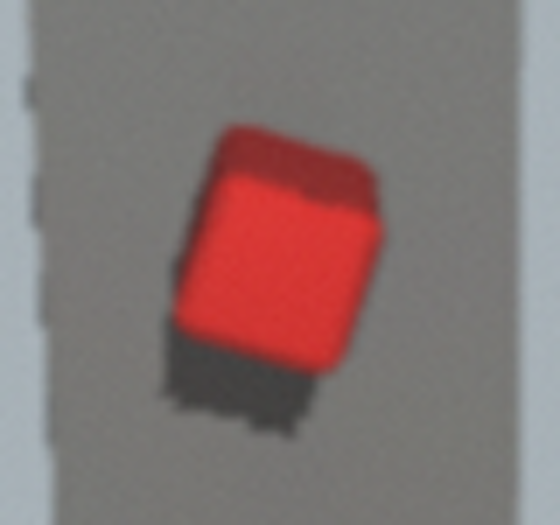

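```bash
python3 -m crank '[[[8.5,0,0.2,0,0,0,-9],[8.5,0,0,-3,0,0,-8.5],[8.5,0,0,-4,0,0,0],[8.5,0,0,-4,0,0,0],[8.5,0,0,-3.5,0,0,0],[8.5,0,0,-2,0,0,0],[8.5,0,0,0,0,0,0],[1,0,0,0,0,0,0],[1,0,0,0,0,0,0],[1,0,0,0,0,0,0],[1,0,0,0,0,0,0],[1,0,0,0,0,0,0]]]' 80
```

```text
clock: 2.95
position: [0.5018, -0.2888, 0.067]
ee_rot: [0.785, 0.619, 0.0, 0.001]
ft_force: [-1.2, 0.4, 5.6]
grip_width: 0.222
grasp_force: 78.1
```

```bash
python3 -m crank '[[[1,0,0,3,0,0,0],[1,0,0,5,0,0,0],[1,0,0,6,0,0,0],[1,0,0,6,0,0,0],[1,0.2,4,1,0,0,0],[1,0.3,5,0,0,0,0],[1,0.3,5,0,0,0,0],[1,0.3,5,0,0,0,0],[1,0.3,5,0,0,0,0],[1,0.3,5,0,0,0,0],[1,0.1,3,0,0,0,0],[1,0,0,0,0,0,0],[1,0,0,0,0,0,0]]]' 80
python3 - <<'E'
from h import *
r=shot('wrist'); o=r['obs']; print(o['clock'],o['position'],o['ft_force'],R.from_quat(o['ee_rot']).as_matrix().round(3).tolist())
save(r['rgb'],'w2.png')
E
```

```text
clock: 4.58
position: [0.5193, 0.0305, 0.2761]
ee_rot: [0.785, 0.619, -0.0, 0.0]
ft_force: [0.5, -0.7, -0.8]
grip_width: 0.222
grasp_force: 79.7
4.575 [0.51932388 0.03054711 0.27609432] [ 0.45949796 -0.7022999  -0.76192264] [[0.233, 0.972, -0.0], [0.972, -0.233, -0.0], [-0.001, -0.0, -1.0]]
```

View pics/w2.png

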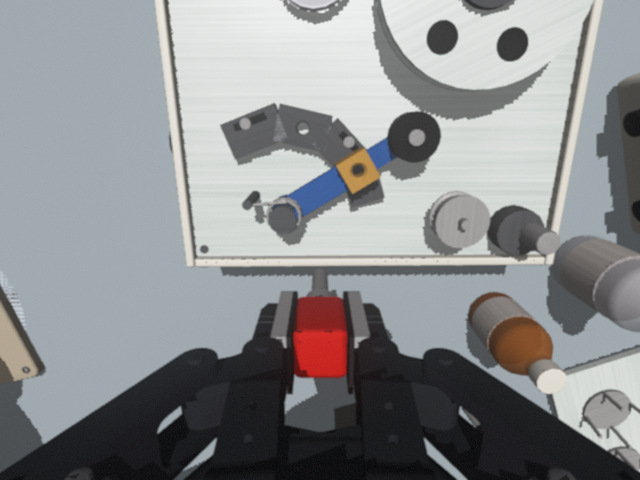

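Boss hole at (358,170), lock hole at (303,128), pivot cap at (285,215). The knob sits square in the grip, with the pin tip around (320,270). I'll take one enlarged crop for precise pixels.

Run:
```python
from h import *
r=load('wrist')
a=cv2.resize(r['rgb'][105:255,255:405],None,fx=4,fy=4,interpolation=cv2.INTER_CUBIC)
b=cv2.resize(r['rgb'][260:310,295:345],None,fx=4,fy=4,interpolation=cv2.INTER_CUBIC)
b=np.vstack([b,np.zeros((400,200,3),np.uint8)])
save(np.hstack([a,b]),'w2c.png')
```

```text
(no output)
```

View pics/w2c.png

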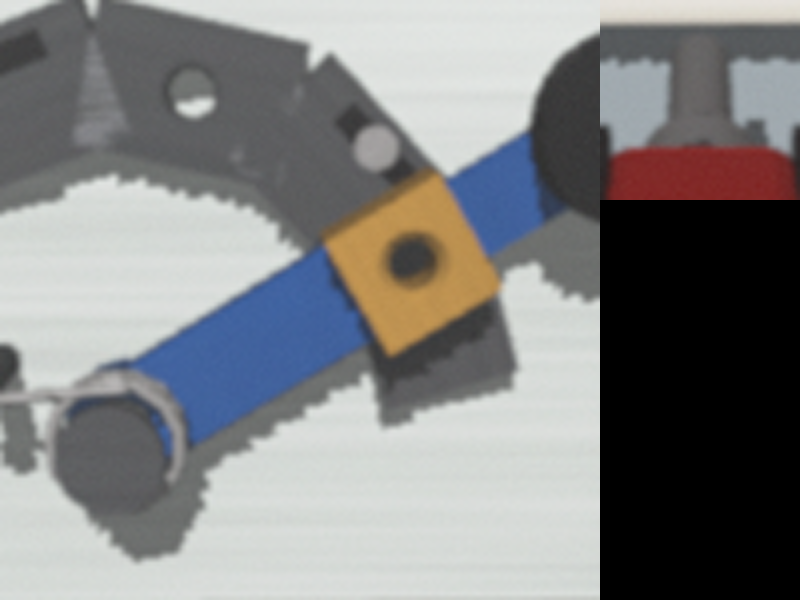

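Run:
```python
from h import *
r=load('wrist'); T=r['T'];fx,fy,cx,cy=r['K'];o=r['obs']
Rm=R.from_quat(o['ee_rot']).as_matrix()
def proj(P): q=np.linalg.inv(T)@np.append(P,1); return cx+fx*q[0]/q[2],cy+fy*q[1]/q[2]
for dz in(.045,.050,.043): 
  for rr in (0,.003,.004):print('tip',dz,rr,np.round(proj(o['position']+Rm@np.array([rr,0,dz])),1))
for x in(-.01,.01): 
  print('knobtop', [np.round(proj(o['position']+Rm@np.array([x,y,-.030])),1) for y in(-.01,.01)])
B=pt(r,358.0,170.0,.12);H=pt(r,302.1,127.6,.097); C=pt(r,282.1,219.1); C2=pt(r,282.1,219.1,.14)
print('boss',B,pt(r,350,178),'hole',H,pt(r,295,133),'cap',C,C2)
W=pt(r,416,137);print('axle',W)
# pivot: intersection of 70mm circles
d=H[:2]-B[:2]; L=np.linalg.norm(d); n=np.array([-d[1],d[0]])/L
Pv=(B[:2]+H[:2])/2+n*np.sqrt(.07**2-L*L/4); print('pivot',Pv,'swing',2*np.arcsin(L/.14),'boss ang',np.degrees(np.arctan2(*(B[:2]-Pv)[::-1])),'wheel ang',np.degrees(np.arctan2(*(W[:2]-B[:2])[::-1])))
```

```text
tip 0.045 0 [318.4 271.1]
tip 0.045 0.003 [318.4 265.9]
tip 0.045 0.004 [318.4 264.1]
tip 0.05 0 [318.4 267.6]
tip 0.05 0.003 [318.4 262.5]
tip 0.05 0.004 [318.4 260.8]
tip 0.043 0 [318.4 272.5]
tip 0.043 0.003 [318.4 267.3]
tip 0.043 0.004 [318.4 265.5]
knobtop [array([289.6, 377.8]), array([345.6, 377.8])]
knobtop [array([288.2, 328.5]), array([346.8, 328.5])]
boss [0.55849995 0.06195959 0.12      ] [0.5510409  0.05731002 0.12020933] hole [0.52246529 0.10306646 0.097     ] [0.51575385 0.10030282 0.09749659] cap [0.49216467 0.0406534  0.13426901] [0.49309496 0.04197603 0.14      ]
axle [0.60562683 0.07675606 0.12563193]
pivot [0.4920228  0.04003271] swing 0.8022730764496327 boss ang 18.25466743770645 wheel ang 17.430772334693767
```

```bash
python3 -m crank '[[[1,2,1.7,0,0,0,0],[1,1.9,1.6,0,0,0,0],[1,0,0,-3,0,0,0],[1,0,0,-3,0,0,0],[1,0,0,-2.5,0,0,0],[1,0,0,-1.6,0,0,0],[1,0,0,0,0,0,0],[1,0,0,0,0,0,0]]]' 100
python3 - <<'E'
from h import *
r=shot('wrist'); o=r['obs']; print(o['clock'],o['position'],o['ft_force'])
save(cv2.resize(r['rgb'][200:350,220:420],None,fx=4,fy=4,interpolation=cv2.INTER_CUBIC),'w3.png')
E
```

```text
clock: 5.62
position: [0.559, 0.0643, 0.1763]
ee_rot: [0.785, 0.619, 0.001, 0.0]
ft_force: [-0.7, 0.7, -0.6]
grip_width: 0.212
grasp_force: 99.8
5.625 [0.55895542 0.06431352 0.17634251] [-0.66253799  0.68638683 -0.64743931]
```

View pics/w3.png

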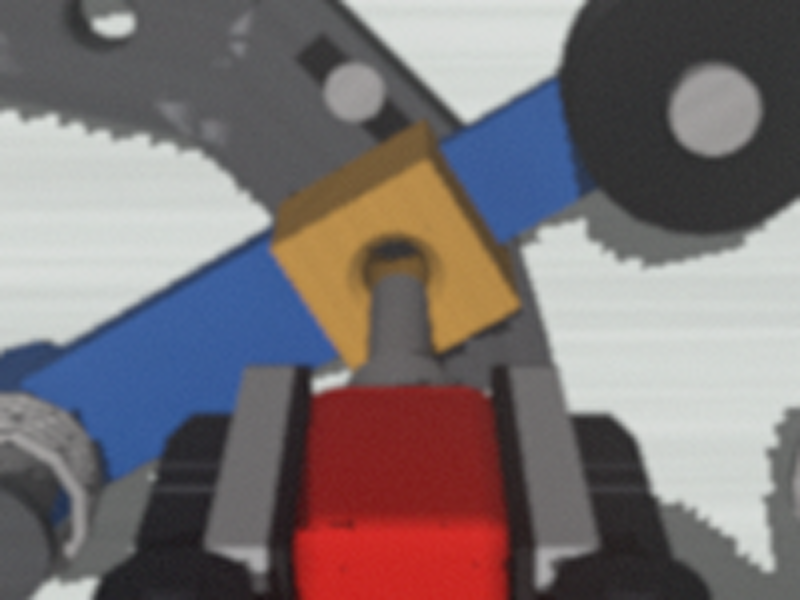

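The tip's far edge is at crop (400,275), just in front of the boss mouth centred at about (393,266). Projecting the tip down the axis will give the residual offset.

Run:
```python
from h import *
r=load('wrist'); T=r['T'];fx,fy,cx,cy=r['K'];o=r['obs']
Rm=R.from_quat(o['ee_rot']).as_matrix()
f=lambda u,v:(220+u/4-.4,200+v/4-.4)
tip=pt(r,*f(400,275),o['position'][2]-.045); B=pt(r,*f(394,266),.12); B2=pt(r,*f(395,248),.12)
t=Rm.T@(tip-o['position']); print('tip far edge in tool',t, 'axis (edge-3mm)',t[0]-.003,t[1])
b=Rm.T@(B-o['position']); print('boss in tool',b)
d=np.array([b[0]-(t[0]-.003),b[1]-t[1],0]); print('move tool',d,'world',Rm@d,B)
# square corners
cs=np.array([(272,248),(428,160),(522,302),])  # L, top, right corners of top face
print([ (pt(r,*f(*c),.12)).round(4).tolist() for c in cs], (pt(r,*f(272,248),.12)+pt(r,*f(522,302),.12))/2)
```

```text
tip far edge in tool [0.00156861 0.00064621 0.04500159] axis (edge-3mm) -0.0014313863792398756 0.0006462089879488909
boss in tool [-0.00166699 -0.00022008  0.05634155]
move tool [-0.0002356  -0.00086629  0.        ] world [-8.97340739e-04 -2.73836715e-05 -1.26183922e-06] [0.55843223 0.06274963 0.12      ]
[[0.5423, 0.0694, 0.12], [0.5667, 0.077, 0.12], [0.575, 0.0531, 0.12]] [0.55862153 0.06126243 0.12      ]
```

```bash
python3 -m crank '[[[1,-0.08,-0.05,0,0,0,0],[1,0,0,-0.4,0,0,0],[1,0,0,-0.4,0,0,0],[1,0,0,-0.4,0,0,0],[1,0,0,-0.2,0,0,0],[1,0,0,0,0,0,0]]]' 100
```

```text
clock: 6.42
position: [0.5575, 0.0638, 0.1611]
ee_rot: [0.785, 0.619, -0.0, -0.0]
ft_force: [0.5, -0.6, -0.7]
grip_width: 0.216
grasp_force: 99.9
```

Tip about 4 mm inside the mouth, no contact force. Continuing.

```bash
python3 -m crank '[[[1,0,0,-0.3,0,0,0],[1,0,0,-0.3,0,0,0],[1,0,0,-0.3,0,0,0],[1,0,0,0,0,0,0]]]' 100; python3 -m crank '[[[1,0,0,-0.2,0,0,0],[1,0,0,-0.2,0,0,0],[1,0,0,0,0,0,0]]]'
```

```text
clock: 6.92
position: [0.5575, 0.0638, 0.152]
ee_rot: [0.785, 0.619, -0.0, -0.0]
ft_force: [0.8, -1.2, -1.2]
grip_width: 0.219
grasp_force: 100.1
clock: 7.3
position: [0.5576, 0.0638, 0.1482]
ee_rot: [0.785, 0.619, 0.0, 0.0]
ft_force: [0.8, -1.4, -1.9]
grip_width: 0.216
grasp_force: 100.0
```

```bash
python3 -m crank '[[[1,0,0,-0.2,0,0,0],[1,0,0,-0.2,0,0,0],[1,0,0,0,0,0,0]]]' 120; python3 -m crank '[[[1,-0.2,0.66,0,0,0,0],[1,-0.33,0.65,0,0,0,0],[1,0,0,0,0,0,0]]]'
```

```text
clock: 7.68
position: [0.5575, 0.0638, 0.1441]
ee_rot: [0.785, 0.619, -0.0, -0.0]
ft_force: [1.0, -3.3, -1.9]
grip_width: 0.212
grasp_force: 118.3
clock: 8.05
position: [0.5516, 0.0778, 0.1441]
ee_rot: [0.785, 0.62, -0.0, -0.0]
ft_force: [-1.4, -4.4, -1.6]
grip_width: 0.215
grasp_force: 118.3
```

```bash
python3 -m crank '[[[1,-0.41,0.47,0,0,0,0],[1,-0.45,0.56,0,0,0,0],[1,-0.51,0.51,0,0,0,0],[1,0,0,0,0,0,0]]]'; python3 -m crank '[[[1,-0.56,0.45,0,0,0,0],[1,0,0,0,0,0,0]]]'
```

```text
clock: 8.55
position: [0.5383, 0.0932, 0.1445]
ee_rot: [0.785, 0.62, 0.0, 0.0]
ft_force: [2.4, -2.6, -3.3]
grip_width: 0.212
grasp_force: 118.1
clock: 8.8
position: [0.5329, 0.0973, 0.1446]
ee_rot: [0.785, 0.62, 0.0, 0.0]
ft_force: [2.6, -2.8, -1.8]
grip_width: 0.217
grasp_force: 118.2
```

```bash
python3 -m crank '[[[1,-0.4,0.28,0,0,0,0],[1,-0.4,0.26,0,0,0,0],[1,0,0,0,0,0,0]]]'; python3 -m crank '[[[1,0,0,-0.15,0,0,0],[1,0,0,-0.1,0,0,0],[1,0,0,0,0,0,0]]]';  python3 -m crank '[[[1,0,0,-0.1,0,0,0],[1,0,0,0,0,0,0]]]'
```

```text
clock: 9.18
position: [0.5248, 0.1025, 0.1445]
ee_rot: [0.785, 0.62, 0.0, 0.0]
ft_force: [2.1, -3.8, -0.2]
grip_width: 0.217
grasp_force: 118.2
clock: 9.55
position: [0.5254, 0.1025, 0.1421]
ee_rot: [0.785, 0.619, 0.0, 0.0]
ft_force: [4.5, -1.9, 1.5]
grip_width: 0.208
grasp_force: 118.9
clock: 9.8
position: [0.5255, 0.1026, 0.1417]
ee_rot: [0.785, 0.619, 0.001, 0.0]
ft_force: [2.6, -2.2, 9.3]
grip_width: 0.211
grasp_force: 120.2
```

```bash
for i in 1; do python3 -m crank '[[[1,-0.09,0.04,0,0,0,0],[1,-0.09,0.04,0,0,0,0],[1,0,0,0,0,0,0]]]'; done; python3 -m crank '[[[1,-0.09,0.04,0,0,0,0],[1,0,0,0,0,0,0]]]';  python3 -m crank '[[[1,-0.09,0.04,0,0,0,0],[1,0,0,0,0,0,0]]]'
```

```text
clock: 10.18
position: [0.5246, 0.103, 0.1417]
ee_rot: [0.785, 0.619, 0.001, 0.001]
ft_force: [6.0, -3.7, 4.2]
grip_width: 0.211
grasp_force: 119.0
clock: 10.42
position: [0.5226, 0.1038, 0.1411]
ee_rot: [0.785, 0.62, 0.0, 0.0]
ft_force: [3.6, -1.5, 3.1]
grip_width: 0.212
grasp_force: 118.9
clock: 10.68
position: [0.5212, 0.1042, 0.1408]
ee_rot: [0.785, 0.62, 0.0, -0.0]
ft_force: [3.8, -0.7, 1.6]
grip_width: 0.213
grasp_force: 118.8
```

```bash
python3 -m crank '[[[1,0,0,-0.1,0,0,0],[1,0,0,0,0,0,0]]]'
```

```text
clock: 10.92
position: [0.5213, 0.104, 0.1397]
ee_rot: [0.785, 0.62, -0.0, -0.0]
ft_force: [3.4, -0.5, 0.6]
grip_width: 0.213
grasp_force: 118.8
```

It's going into the lock hole: 2 mm below the quadrant top with almost no force. Lowering gently towards 0.132.

```bash
python3 -m crank '[[[1,0,0,-0.1,0,0,0],[1,0,0,-0.1,0,0,0],[1,0,0,0,0,0,0]]]'; python3 -m crank '[[[1,0,0,-0.1,0,0,0],[1,0,0,-0.1,0,0,0],[1,0,0,0,0,0,0]]]'
```

```text
clock: 11.3
position: [0.5213, 0.104, 0.1377]
ee_rot: [0.785, 0.62, 0.0, -0.0]
ft_force: [4.6, -1.2, 0.3]
grip_width: 0.212
grasp_force: 118.7
clock: 11.68
position: [0.5213, 0.1039, 0.1357]
ee_rot: [0.785, 0.619, -0.0, -0.0]
ft_force: [3.8, -1.5, 0.2]
grip_width: 0.214
grasp_force: 118.7
```

```bash
python3 -m crank '[[[1,0,0,-0.1,0,0,0],[1,0,0,-0.1,0,0,0],[1,0,0,0,0,0,0]]]'; python3 -m crank '[[[1,0,0,-0.1,0,0,0],[1,0,0,0,0,0,0]]]';python3 -m crank '[[[1,0,0,-0.1,0,0,0],[1,0,0,0,0,0,0]]]'
```

```text
clock: 12.05
position: [0.5214, 0.1039, 0.1337]
ee_rot: [0.785, 0.619, 0.0, -0.0]
ft_force: [4.4, -1.9, -0.4]
grip_width: 0.212
grasp_force: 118.7
clock: 12.3
position: [0.5214, 0.104, 0.1328]
ee_rot: [0.785, 0.619, 0.0, 0.0]
ft_force: [4.5, -1.0, 0.6]
grip_width: 0.212
grasp_force: 118.8
clock: 12.55
position: [0.5216, 0.1039, 0.1321]
ee_rot: [0.785, 0.619, 0.0, 0.0]
ft_force: [4.1, -1.3, 4.7]
grip_width: 0.214
grasp_force: 119.2
```

Firm seat at 0.132 (the expected home height). I'll press slightly, ease the side load onto the hole wall, then look with the wrist camera before releasing.

```bash
python3 -m crank '[[[1,0,0,-0.05,0,0,0],[1,0.05,-0.02,0,0,0,0],[1,0.04,-0.02,0,0,0,0],[1,0,0,0,0,0,0]]]'; python3 -m crank '[[[1,0.04,-0.02,-0.02,0,0,0],[1,0,0,0,0,0,0]]]'
```

```text
clock: 13.05
position: [0.5228, 0.1034, 0.132]
ee_rot: [0.785, 0.619, 0.0, 0.0]
ft_force: [1.7, -3.5, 7.9]
grip_width: 0.208
grasp_force: 119.8
clock: 13.3
position: [0.5232, 0.1032, 0.1319]
ee_rot: [0.785, 0.619, 0.0, 0.001]
ft_force: [2.1, -3.0, 10.5]
grip_width: 0.217
grasp_force: 120.1
```

```bash
python3 -m crank '[[[1,0.04,-0.02,0,0,0,0],[1,0.04,-0.02,0,0,0,0],[1,0,0,0,0,0,0]]]' 120
```

```text
clock: 13.68
position: [0.5234, 0.1032, 0.1319]
ee_rot: [0.785, 0.62, -0.0, 0.0]
ft_force: [-1.0, -1.7, 12.6]
grip_width: 0.213
grasp_force: 120.3
```

The load has moved onto the pin. Opening the fingers with the tool still, then straight up.

```bash
python3 -m crank '[[[2.6,0,0,0,0,0,0],[3.2,0,0,0,0,0,0],[4.5,0,0,0,0,0,0],[4.5,0,0,0,0,0,0],[4.5,0,0,0,0,0,0]]]' 20; python3 -m crank '[[[4.5,0,0,1,0,0,0],[4.5,0,0,2,0,0,0],[4.5,0,0,4,0,0,0],[4.5,-0.5,-3,5,0,0,0],[4.5,-0.5,-4,3,0,0,0],[4.5,0,0,0,0,0,0],[4.5,0,0,0,0,0,0]]]'
python3 - <<'E'
from h import *
r=shot('wrist'); o=r['obs']; print(o['clock'],o['position'],o['ft_force'])
save(cv2.resize(r['rgb'][60:260,200:460],None,fx=3,fy=3,interpolation=cv2.INTER_CUBIC),'w4.png')
h=r['rgb'].astype(int); m=((h[...,0]>110)&(h[...,1]<70)&(h[...,2]<70)); m[320:]=0
v,u=np.nonzero(m); P=np.array([pt(r,a,b) for a,b in zip(u,v)]); print(len(P),'top z',np.percentile(P[:,2],[50,80,95]))
t=P[:,2]>np.percentile(P[:,2],95)-.006; print(np.median(P[t],0))
E
```

```text
clock: 14.3
position: [0.5234, 0.103, 0.131]
ee_rot: [0.785, 0.619, -0.0, -0.0]
ft_force: [-0.9, -0.2, 0.3]
grip_width: 0.526
grasp_force: 0.0
clock: 15.18
position: [0.5133, 0.0334, 0.2812]
ee_rot: [0.785, 0.62, 0.0, 0.0]
ft_force: [-0.7, 0.2, -0.3]
grip_width: 0.528
grasp_force: 0.0
15.175 [0.51333864 0.03340504 0.28122131] [-0.70328917  0.19210605 -0.26351897]
814 top z [0.16269424 0.16300684 0.16324906]
[0.52468041 0.10188794 0.16270604]
```

View pics/w4.png

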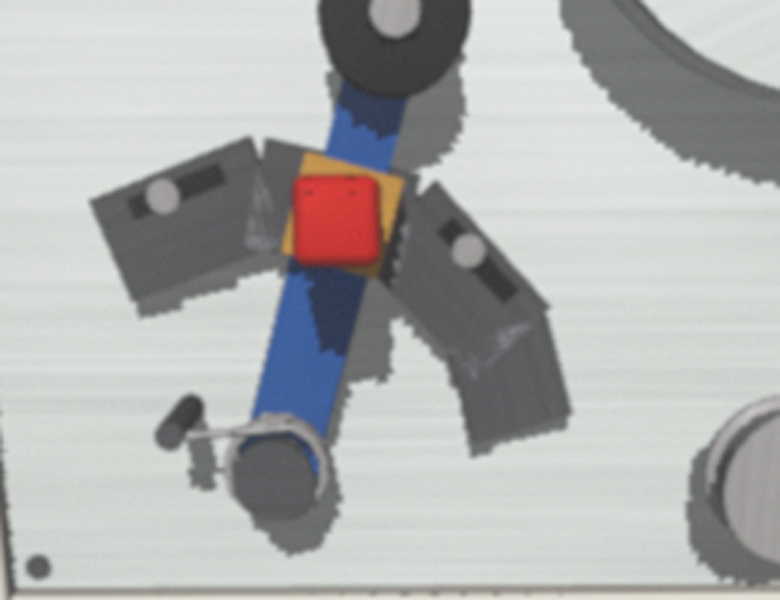

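The arm is locked back with the knob (crop 337,220) over the boss. The knob top measures 0.1627 m against 0.162 m for fully home, allowing for the +0.5 mm bias seen in the stand. The hand is clear, so I'm handing in.

```bash
python3 -c "
from workcell import job
print(job.hand_in())"
```

```text
the job is handed in; nothing more can be done
None
```

The locking pin is seated through the boss in the quadrant's lock hole; after I let go the arm stayed back about 0.8 rad, and I handed the job in at about 15 s (no verdict was returned).

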